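Refit the drop-in roller of a tray track

TASK

Put the loose roller back into the empty bay of the tray track: lift it from its rest, lower its axle into the two open slots, then press it down past the sprung jaws until both ends are fully home on the slot floors, and let go. Press by feel and do not force it: neither end may bear on its slot floor with more than 30 N. Leave the other things on the bench alone.

Things in the scene. Friction and masses are not known exactly. Their poses are not given: they have to be found in the camera images.
- roller_mid (a point): Middle of the loose conveyor roller: a plain steel tube 50 mm in diameter and 200 mm long, on a 12 mm round axle 244 mm long that stands out 22 mm at each end. About 0.5 kg, balanced, the same either way round. The point lies on the axle line, half-way along; y is the axle line.
- end_a (a point): Point on the roller's axle line, 109 mm from its middle, in the part of the axle that rests in a slot.
- end_b (a point): The same at the other end of the axle, 109 mm from the middle. Either end may go into either slot.
- track: Low roller track, fixed to the bench: two rails with three rollers fitted like the loose one, and one empty bay. Origin on the bench under the middle of the empty bay; x along the track, y across it, z up. Next rollers' axles lie at x = -90 and +90 mm, 85 mm high. Slot blocks stand 208 mm apart inside, 105 mm high; the cross ties lie outside the bay.
- saddle_left: Bottom of the open slot at +y of the bay. Origin: centre of the axle when fully home, 85 mm above the bench, 6 mm above the rigid floor, mid-way in the 10 mm thick block, axes as the track's. The upright slot is 14 mm wide, flared to 24 mm at its mouth, 20 mm up. A sprung jaw in its +x side grips the axle from about 15 mm up down to the floor.
- saddle_right: The same at -y, 218 mm from the other. The axle's own weight leaves it on top of the jaws. Pushing one end down past its jaw takes about 7 to 17 N all the way, then the floor stops it hard; an end stays where the push leaves it, so it is home only once the force climbs above that on the floor.
- rest: Wooden rest fixed to the bench, in which the roller lies level at the start, axle 43 mm above the bench. Origin on the bench under its middle, y along the roller. Base board 90 x 220 x 8 mm; notched blocks, 20 mm thick and 35 mm high, carry the tube 70 mm each side of the middle; the middle is free for fingers.
- forming_tray: Steel tray with round hollows and some cookies, 200 x 180 x 18 mm, to be left alone. Origin under its middle.
- tub: White plastic tub of cookies, 150 x 200 x 75 mm, to be left alone. Origin under its middle.
- spanner: Steel spanner, 190 mm long, lying on the bench, to be left alone. Its x runs along it.
- bowl: Steel bowl, 130 mm wide and 60 mm high, to be left alone. Origin under its middle.
Not all that is in view belongs to the job. Several things look just like the rest: the one meant starts nearest to the robot's base.

How it is judged:
On the way, in this order (a step that is already met when the one before it is completed fails the run):
1. the roller is lifted clear of its rest (z of roller_mid in the frame of rest above 0.09 m), for 0.1 s.
2. both axle ends are in their slots, on the jaws or lower (z of end_a in the frame of track between 0.081 and 0.103 m and z of end_b in the frame of track between 0.081 and 0.103 m and x of end_a in the frame of track between -0.004 and 0.004 m and x of end_b in the frame of track between -0.004 and 0.004 m and y of roller_mid in the frame of track between -0.008 and 0.008 m), for 0.2 s.
At the end, for the whole second after the job is handed in: the roller lies at rest across the empty bay with both axle ends home: each at most 1.5 mm above its seated height, within 4 mm of the slot's middle line, the roller within 8 mm of the middle between the rails (z of end_a in the frame of track between 0.081 and 0.0865 m and z of end_b in the frame of track between 0.081 and 0.0865 m and x of end_a in the frame of track between -0.004 and 0.004 m and x of end_b in the frame of track between -0.004 and 0.004 m and y of roller_mid in the frame of track between -0.008 and 0.008 m and linear speed of roller below 0.01 m/s); the robot touches nothing.
It fails at once if the axle is driven onto the bottom of the left slot with more than 30 N (contact force between roller and saddle_left above 30 N).
It fails at once if the axle is driven onto the bottom of the right slot with more than 30 N (contact force between roller and saddle_right above 30 N).
It fails at once if the tray, the tub, the spanner or the bowl is moved more than 30 mm (distance of any of forming_tray, tub, spanner, bowl from where it was at the start of the episode above 0.03 m).
It also fails if it takes over 64 s, if anything falls off the work surface, if the arm or the gripper's body presses on something with over 40 N, if the wrist force passes 120 N, or if a joint passes its speed limit or range.

ROBOT

A 6-joint arm with a two-finger parallel gripper is mounted at the origin on the work surface. World frame = base frame: x ahead of the robot, y to its left, z up, the work surface at z = 0. Lengths are in m, angles in rad, forces in N, time in s.
With the tool pointing down it reaches from about 0.3 to 0.775 m from the base axis. Payload 14.6 kg.
Tool frame: the origin (TCP) lies midway between the tips of the shut fingers; the grasp point (between the pads) lies 19 mm behind it (ctrl.hold_point_z is the distance from the TCP to the grasp point, in m); z points along the fingers, x is the direction in which the jaws open and shut, and the axes are right-handed (so a half turn about z gives the same grasp; the last joint's range is limited). The gripper opens to 94 mm and grips with 3 to 60 N. Pads are 16 mm wide; open, the fingers measure 119 mm over their backs; the gripper's body (75 mm by 177 mm) begins 78 mm behind the grasp point.
Start: joints at [1.074, 0.3, 1.521, -0, 1.321, -0.067], TCP at [0.229, 0.5, 0.205] pointing down, gripper open.
Joint ranges: [-3.03, 3.03], [-0.79, 2.21], [0.23, 2.52], [-1.04, 4.18], [0, 3.07], [-2.55, 2.55]. Speed limits (rad/s): [2.22, 2.22, 2.57, 3.14, 3.14, 3.14].

INTERFACE

Orientations are given as [roll, pitch, yaw] about the fixed x, y, z axes, in that order (R = Rz(yaw) Ry(pitch) Rx(roll)).
In Python, from station import ctrl, viewer, ticket, nets gives the robot as it stands.
- The arm moves only by the tool carry_out, never from a script. Its argument "commands" is one flat list of numbers, 7 for each row, row after row: the closure, from -1 (fully open) to 1 (shut), so that 0 is half open, then the shift along the world's x, y, z in cm, then the turn, a rotation vector about the world's x, y, z in rad. In form: [gripper, tx, ty, tz, ax, ay, az, gripper, tx, ty, tz, ax, ay, az, ...]. A call has 1 to 12 rows; each row is the pose to reach, as a shift and turn from the pose measured when the call began; what a row does not reach only later rows make up. A row lasts 1/12 s, in which the tool goes at most 41.7 mm and 7.16 degrees, less where a joint would pass 70% of its speed; a pose out of reach is approached as far as the arm can. A call with a gripper value outside its range is refused whole. The fingers move at their own pace and stop on an object; "force" is the grip in N (left out, the last holds). Time passes only in rows, so rows that repeat a pose let the fingers close. It gives the time, the measured TCP pose, the force and the opening at its end, in the units of the state.
- ctrl.get_obs(): the state, without advancing time (a new reading comes with each control period).
- viewer.camera(name): name is "scene" or "side" or "wrist"; returns (picture, depth): 480x640x3 uint8, blue, green, red; 480x640 float32, m along the optical axis (not along the pixel's ray), 0 where there is no reading.
- viewer.camera_info(name): a dict with "fx", "fy", "cx", "cy" (pixels), "R" (3x3) and "t" (3): a world point X has camera coordinates R X + t. Camera axes: x right, y down, z forward; pixel columns grow to the right and rows downward; lengths in m; the calibration is good to about 2 mm. A picture is of the moment at which its call begins: read the wrist's pose just before it. camera_info takes no time and is no camera call; for the wrist camera it gives the pose at the moment of the call.
- ticket.hand_in(): hands the job in, once; it reports no verdict.
Trained networks look in the newest picture that a camera, given by its name, has taken for a name from the list of things; names that differ only in an ending like _2 or _b are one class to them, and where a whole thing is asked for, a point or a joint stands for the part that bears it (a point fixed in the world has none). Each returns a list of dicts, best first, with "confidence" (0 to 1); they miss things now and then, are a little off and sometimes report something else, mostly with a low value. They report only what shows in the picture. A call takes as long as a camera call. They do not tell look-alikes from the thing itself.
- nets.silhouettes(camera, thing): "region" (480x640 bool, what is visible of it) and "extent" ([left, top, right, bottom] in pixels, round what is visible of it).
The state is a dict: "time_s": time; "qpos": joint angles; "joint_vel": joint speeds; "tau": joint torques, N m; "ee_pos": TCP position; "eef_rot": TCP orientation; "force": force on the tool from outside, world axes, zero at the start; "moment": the same for the moment, N m; "grip_width": finger opening in m.
Only numpy, scipy, OpenCV 4.12 (cv2) and the standard library are available. Lean on these libraries where they do the work, as an engineer would, in place of code of your own. Each camera call takes 0.05 s, during which the arm holds its last target. There are 200 camera calls.

## Working session

There is one attempt and no reset: what is moved stays moved. The work goes in short steps, Python scripts to look and compute and a tool call to move; the robot and the scene stay as the last step left them, time stands still between calls to the robot, and variables do not carry over. Pictures are saved under pics/ and viewed, about 8 in all and at most 12, crops included, and the job is handed in when it is done.

Besides the shell and the picture viewer there is one more tool, called by a JSON object that holds its "op" and its "data", one argument or row to a line. carry_out: Moves the arm, as the interface text tells. Its arguments: {"type":"object","properties":{"commands":{"type":"array","items":{"type":"number"}},"force":{"type":"number"}},"required":["commands"]}

```bash
mkdir -p pics; ls; python3 - <<'E'
from station import ctrl, viewer, ticket, nets
import cv2, numpy as np
print(ctrl.get_obs())
ims=[]
for n in ["scene","side"]:
    p,d=viewer.camera(n); np.savez(f"pics/{n}0.npz",p=p,d=d); cv2.imwrite(f"pics/{n}0.png",p)
    for t in ["roller_mid","track","saddle_left","rest"]:
        print(n,t,[(round(r["confidence"],2),[int(v) for v in r["extent"]]) for r in nets.silhouettes(n,t)])
    i=viewer.camera_info(n); print({k:np.round(v,3).tolist() for k,v in i.items()})
E
```

```text
pics
{'time_s': 0.0, 'qpos': array([ 1.07439994e+00,  3.00475277e-01,  1.52159850e+00,  1.88250910e-05,
        1.32070278e+00, -6.66046593e-02]), 'joint_vel': array([-0.0012352 ,  0.00115816, -0.00138134,  0.00034147,  0.001564  ,
       -0.00210365]), 'tau': array([-7.22091572e-04, -5.31816244e+01, -3.52737486e+01,  7.07612699e-02,
        2.44102604e-02, -1.26536997e-04]), 'ee_pos': array([0.22904596, 0.49973986, 0.20487667]), 'eef_rot': array([-3.14149566e+00,  1.18006683e-03,  1.14099999e+00]), 'force': array([ 0.06290692, -0.48804166,  0.52878334]), 'moment': array([-0.01305231, -0.0052243 ,  0.04487309]), 'grip_width': 0.09373378531883564}
scene roller_mid [(0.75, [370, 222, 400, 282])]
scene track [(0.97, [192, 165, 315, 288])]
scene saddle_left []
scene rest [(0.76, [320, 294, 379, 360]), (0.6, [364, 226, 404, 287])]
{'fx': 623.77, 'fy': 623.77, 'cx': 315.077, 'cy': 237.484, 'R': [[-0.254, 0.967, -0.013], [0.774, 0.195, -0.602], [-0.58, -0.164, -0.798]], 't': [0.165, -0.408, 2.369]}
side roller_mid [(0.94, [246, 209, 308, 231])]
side track [(0.82, [255, 248, 387, 339])]
side saddle_left [(0.57, [292, 260, 307, 274]), (0.53, [255, 167, 288, 193])]
side rest [(0.96, [322, 213, 381, 228]), (0.56, [249, 227, 312, 239]), (0.45, [292, 261, 307, 275])]
{'fx': 483.105, 'fy': 483.105, 'cx': 311.234, 'cy': 241.604, 'R': [[0.952, -0.307, 0.001], [-0.185, -0.574, -0.798], [0.245, 0.759, -0.603]], 't': [-0.597, 0.174, 1.482]}
```

View pics/scene0.png

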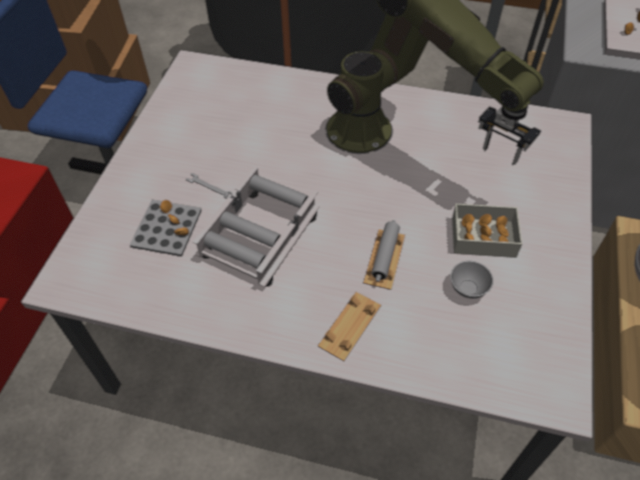

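View pics/side0.png

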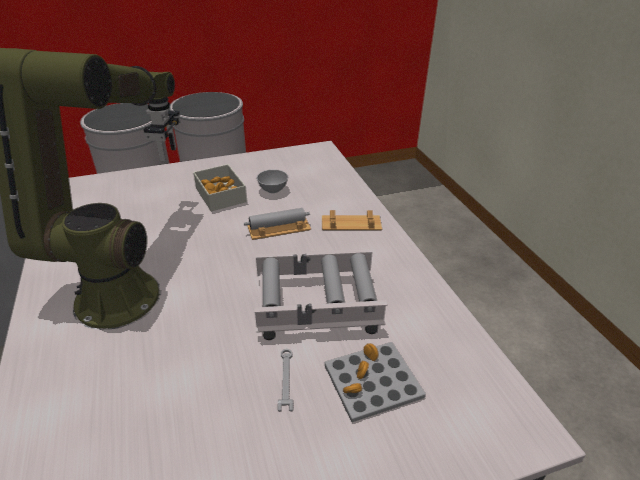

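The scene picture shows two look-alike rests: one at scene (385,258) carrying the loose roller, and an empty one at (350,325), farther from the base at (360,130). The one meant is the first, since it is nearer the base and holds the roller. The empty bay lies between the first and second fitted rollers, with its dark slot blocks at side (300,264) and (305,313).

```bash
cat > h.py <<'E'
import numpy as np, cv2
from station import ctrl, viewer, ticket, nets
def cloud(d,i):
    v,u=np.mgrid[:480,:640]
    c=np.stack([(u-i["cx"])/i["fx"]*d,(v-i["cy"])/i["fy"]*d,d],-1)
    return (c-np.array(i["t"]))@np.array(i["R"])
def axis(P):  # PCA in xy
    m=P.mean(0); _,s,vt=np.linalg.svd(P-m,full_matrices=False); return m,s/np.sqrt(len(P)),vt
E
python3 - <<'E'
from h import *
for n,ths in (("scene",["roller_mid","track","rest"]),("side",["roller_mid","track","saddle_left","rest"])):
    p,d=viewer.camera(n); i=viewer.camera_info(n); W=cloud(d,i)
    for t in ths:
        for r in nets.silhouettes(n,t):
            m=cv2.erode(r["region"].astype(np.uint8),np.ones((2,2)))>0
            P=W[m&(d>0)]
            if len(P)<10: continue
            mm=np.median(P,0); (c,s,a)=cv2.minAreaRect((P[:,:2]*1000).astype(np.float32))
            print(n,t,round(r["confidence"],2),len(P),"med",mm.round(3),"rect",np.round(c),np.round(s),round(a,1),"z",np.percentile(P[:,2],[2,50,98]).round(3), "dist",np.hypot(*mm[:2]).round(3))
    if n=="scene": a=cv2.resize(p[200:380,300:440],None,fx=4,fy=4,interpolation=2)[:600]
    else: cv2.imwrite("pics/crop1.png",np.hstack([cv2.resize(a,(400,514)),cv2.resize(p[200:350,230:400],(400,514))]))
E
```

```text
scene roller_mid 0.68 757 med [0.58  0.213 0.066] rect [571. 212.] [ 43. 220.] 88.5 z [0.043 0.066 0.076] dist 0.618
scene track 0.59 5439 med [ 0.632 -0.204  0.098] rect [ 572. -225.] [298. 367.] 77.0 z [0.007 0.098 0.116] dist 0.664
scene rest 0.71 1915 med [0.839 0.158 0.011] rect [832. 158.] [ 88. 223.] 72.4 z [0.001 0.011 0.039] dist 0.854
scene rest 0.69 582 med [0.59  0.235 0.011] rect [572. 212.] [ 86. 213.] 89.5 z [0.001 0.011 0.043] dist 0.635
side roller_mid 0.84 631 med [0.558 0.189 0.056] rect [562. 194.] [ 38. 220.] 87.7 z [0.031 0.056 0.07 ] dist 0.589
side track 0.82 7370 med [ 0.586 -0.281  0.088] rect [ 602. -163.] [378. 399.] 76.7 z [0.012 0.088 0.112] dist 0.65
side saddle_left 0.56 145 med [ 0.561 -0.099  0.055] rect [566. -95.] [49. 30.] 30.1 z [0.032 0.055 0.079] dist 0.57
side rest 0.79 498 med [0.566 0.175 0.009] rect [569. 184.] [ 59. 216.] 89.3 z [0.002 0.009 0.033] dist 0.592
side rest 0.67 866 med [0.83  0.146 0.009] rect [836. 157.] [116. 214.] 71.1 z [0.003 0.009 0.036] dist 0.843Traceback (most recent call last):
  File "<stdin>", line 12, in <module>
    return _nx.concatenate(arrs, 1, dtype=dtype, casting=casting)
           ~~~~~~~~~~~~~~~^^^^^^^^^^^^^^^^^^^^^^^^^^^^^^^^^^^^^^^
ValueError: all the input arrays must have same number of dimensions, but the array at index 0 has 2 dimension(s) and the array at index 1 has 3 dimension(s)
```

```bash
python3 - <<'E'
from h import *
z=np.load("pics/side0.npz"); s=np.load("pics/scene0.npz")
a=cv2.resize(s["p"][200:380,300:440],(400,514),interpolation=2); b=cv2.resize(z["p"][230:350,240:400],(400,514),interpolation=2)
cv2.imwrite("pics/crop1.png",np.hstack([a,b]))
i=viewer.camera_info("side"); W=cloud(z["d"],i)
for u,v in [(300,257),(307,257),(300,265),(304,306),(310,308),(304,316),(271,280),(332,280),(363,280)]: print(u,v,W[v,u].round(3))
E
```

```text
300 257 [ 0.594  0.023 -0.002]
307 257 [ 0.58  -0.103  0.098]
300 265 [ 0.559 -0.097  0.066]
304 306 [ 0.537 -0.209  0.001]
310 308 [ 0.522 -0.313  0.095]
304 316 [ 0.507 -0.308  0.064]
271 280 [ 0.446 -0.185  0.11 ]
332 280 [ 0.612 -0.241  0.112]
363 280 [ 0.697 -0.266  0.109]
```

View pics/crop1.png

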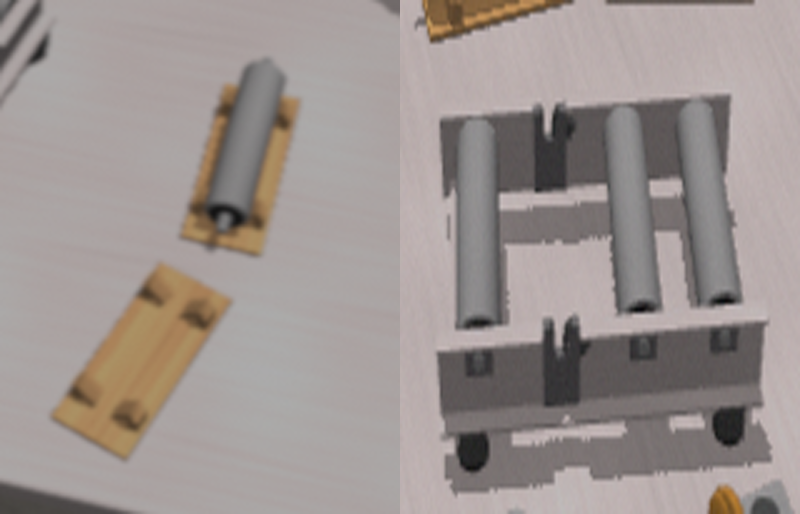

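The left crop confirms the roller on the nearer rest at crop (245,150), with the empty rest at (140,360). In the right crop the bay's dark slot blocks are at (552,130) and (562,340). Next I move the wrist camera over the bay.

{"op": "carry_out", "data": {
  "commands": [-1,0,0,4,0,0,0,-1,0,0,8,0,0,-0.12,-1,2,-4,12,0,0,-0.24,-1,4,-8,14,0,0,-0.36,-1,5,-12,16,0,0,-0.48,-1,6,-16,18,0,0,-0.6,-1,8,-20,19,0,0,-0.72,-1,10,-24,20,0,0,-0.84,-1,12,-28,20,0,0,-0.96,-1,14,-32,20,0,0,-1.08,-1,16,-36,20,0,0,-1.2,-1,17,-40,20,0,0,-1.3]
}}

```text
time_s: 1.95
ee_pos: [0.3829, 0.1425, 0.405]
eef_rot: [-3.141, -0.001, -0.165]
force: [0.5, 0.7, 1.1]
grip_width: 0.0939
```

{"op": "carry_out", "data": {
  "commands": [-1,1,-4,0,0,0,-0.1,-1,2,-8,0,0,0,-0.1,-1,3,-12,0,0,0,-0.1,-1,5,-16,0,0,0,-0.1,-1,7,-20,0,0,0,-0.1,-1,8,-24,0,0,0,-0.1,-1,9,-28,0,0,0,-0.1,-1,10,-30,0,0,0,-0.1,-1,10,-30,0,0,0,-0.1,-1,10,-30,0,0,0,-0.1]
}}

```text
time_s: 2.78
ee_pos: [0.4829, -0.1584, 0.4043]
eef_rot: [-3.141, 0.001, -0.267]
force: [0.7, 0.7, 0.0]
grip_width: 0.0941
```

```bash
python3 - <<'E'
from h import *
o=ctrl.get_obs(); print(o["time_s"],o["ee_pos"],o["eef_rot"],o["qpos"].round(2))
i=viewer.camera_info("wrist"); p,d=viewer.camera("wrist"); np.savez("pics/w1.npz",p=p,d=d,**i); cv2.imwrite("pics/w1.png",p)
print(i)
E
```

```text
2.7833 [ 0.48293136 -0.15842407  0.40427421] [-3.14100372e+00  7.08328599e-04 -2.67120933e-01] [-0.39  0.14  1.27  0.    1.74 -0.12]
{'fx': 395.8339118166046, 'fy': 395.8339118166046, 'cx': 313.55824147121433, 'cy': 239.98452392076138, 'R': array([[ 9.64809837e-01, -2.62947991e-01, -5.76788447e-04],
       [-2.52189395e-01, -9.25950951e-01,  2.81096685e-01],
       [-7.44478864e-02, -2.71059387e-01, -9.59679280e-01]]), 't': array([-0.50751087, -0.11080805,  0.57674267])}
```

View pics/w1.png

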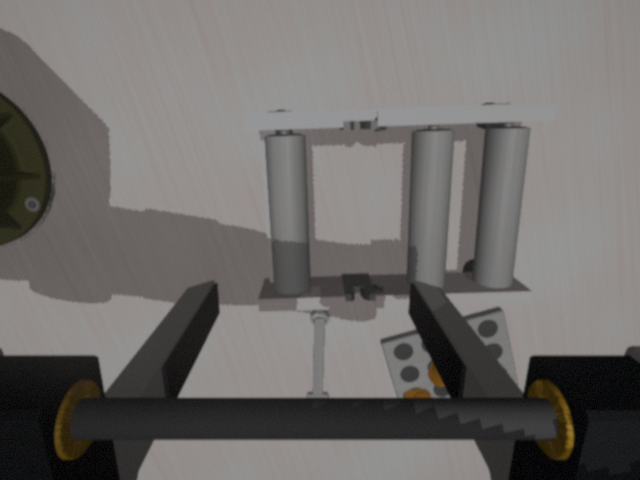

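The wrist picture shows the whole bay: the slot blocks are at about (360,125) and (355,285), and the fitted rollers at (287,210), (430,210) and (502,210). I'll fit the track frame from the neighbouring cylinders and the blocks.

```bash
python3 - <<'E'
from h import *
from scipy.optimize import least_squares
z=np.load("pics/w1.npz"); p,d=z["p"],z["d"]; W=cloud(d,z)
def box(u0,u1,v0,v1):
    P=W[v0:v1,u0:u1].reshape(-1,3); return P[(P[:,2]>.088)&(P[:,2]<.125)]
A=box(268,312,140,280); B=box(412,450,140,272); C=box(482,528,132,280)
def res(q,ret=False):
    x0,y0,yaw,h=q; ex=np.array([np.cos(yaw),np.sin(yaw)]); r=[]
    for P,s in ((A,-.09),(B,.09),(C,.18)):
        a=(P[:,:2]-[x0,y0])@ex-s; r.append(np.hypot(a,P[:,2]-h)-.025)
    return r if ret else np.concatenate([*r,[(x0*-np.sin(yaw)+y0*np.cos(yaw)-YC)]])
YC=-.21*np.cos(.29)+.53*np.sin(.29)
s=least_squares(res,[.53,-.21,-.28,.085],loss="soft_l1",f_scale=.002); print(s.x,[ (len(r),np.median(r).round(4),np.std(r).round(4)) for r in res(s.x,True)])
# track-frame relief along y of rails/blocks
x0,y0,yaw,h=s.x; c,n=np.cos(yaw),np.sin(yaw)
T=np.stack([(W[...,0]-x0)*c+(W[...,1]-y0)*n,-(W[...,0]-x0)*n+(W[...,1]-y0)*c,W[...,2]],-1)
# roller ends (faces) in y
for P,b in ((A,(268,312)),(B,(412,450)),(C,(482,528))):
    y=-(P[:,0]-x0)*n+(P[:,1]-y0)*c; print("roller y",np.percentile(y,[.5,99.5]).round(4))
for lo,hi in ((-.13,-.09),(.09,.13)):
    m=(abs(T[...,0])<.03)&(T[...,1]>lo-.0)&(T[...,1]<hi)&(T[...,2]>.06); m[330:]=0
    Q=T[m]; v,u=np.where(m); print(len(Q),"u",u.min(),u.max(),"v",v.min(),v.max())
    hist=np.histogram(Q[Q[:,2]>.093][:,1],np.arange(lo,hi+.001,.002)); print(hist[0]); 
    hist=np.histogram(Q[Q[:,2]>.093][:,0],np.arange(-.03,.031,.003)); print(hist[0],np.percentile(Q[:,2],95))
a=cv2.resize(p[105:140,330:390],(800,290),interpolation=2);b=cv2.resize(p[265:305,330:390],(800,290),interpolation=2)
cv2.imwrite("pics/crop2.png",np.vstack([a,b]))
E
```

```text
[ 0.53625258 -0.17882095 -0.23387549  0.08531264] [(5284, np.float64(-0.0), np.float64(0.0007)), (4825, np.float64(-0.0), np.float64(0.0008)), (5608, np.float64(-0.0), np.float64(0.0008))]
roller y [-0.1032  0.0719]
roller y [-0.0969  0.0667]
roller y [-0.1101  0.0727]
622 u 336 382 v 280 297
[98 63 76 10  0  0  0  0  0  0  0  0  0  0  0  0  0  0  0  0]
[12 11 10 17 14 16 13 11  0  0  0 11 14 16 14 15 18 20 19 16] 0.1056215573621236
279 u 335 386 v 109 122
[75 39 33 29 34 28 20  0  0  0  0  0  0  0  0  0  0  0  0  0]
[24 36 27 13  6  4  5  2  0  0  0  4  5  6  6  4 21 29 31 35] 0.10694762255700753
```

View pics/crop2.png

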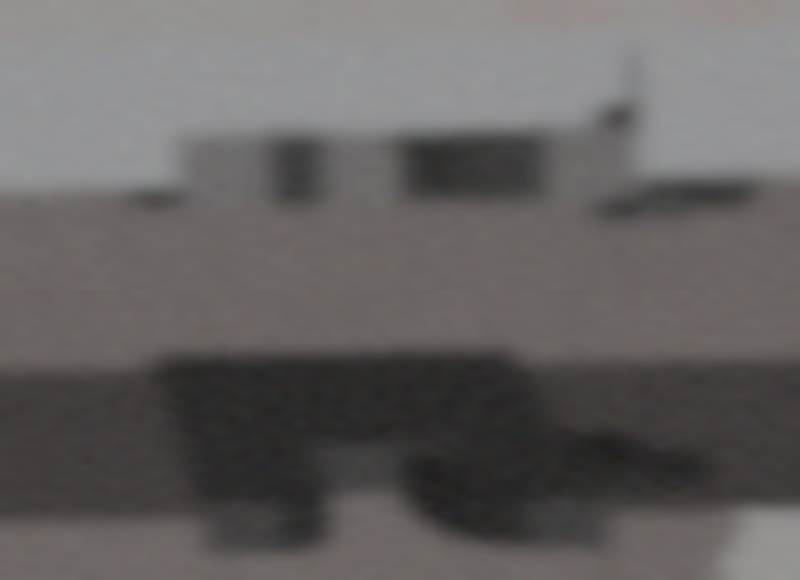

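```bash
python3 - <<'E'
from h import *
z=np.load("pics/w1.npz"); p,d=z["p"],z["d"]; W=cloud(d,z)
x0,y0,yaw=0.53625,-0.17882,-.23388; c,n=np.cos(yaw),np.sin(yaw)
T=np.stack([(W[...,0]-x0)*c+(W[...,1]-y0)*n,-(W[...,0]-x0)*n+(W[...,1]-y0)*c,W[...,2]],-1)
T[310:]=9
for s in (-.09,.09,.18):
    Q=T[(abs(T[...,0]-s)<.008)&(T[...,2]>.104)&(T[...,2]<.114)&(abs(T[...,1])<.2)]; h,e=np.histogram(Q[:,1],np.arange(-.16,.12,.002)); k=np.where(h>0)[0]
    print(s,"runs",[(e[r[0]].round(3),(e[r[-1]]+.002).round(3)) for r in np.split(k,np.where(np.diff(k)>1)[0]+1)])
Q=T[(abs(T[...,0])<.02)&(T[...,2]>.095)&(abs(T[...,1])<.2)]; h,e=np.histogram(Q[:,1],np.arange(-.16,.12,.002)); print("blocks",[(e[k].round(3),int(h[k])) for k in np.where(h)[0]])
for sg in (-1,1):
    Q=T[(abs(T[...,0])<.025)&(T[...,2]>.09)&(T[...,1]*sg>.05)&(abs(T[...,1])<.17)]
    h,e=np.histogram(Q[:,0],np.arange(-.025,.026,.001)); print(h)
E
```

```text
-0.09 runs [(np.float64(-0.148), np.float64(-0.128)), (np.float64(-0.122), np.float64(0.08)), (np.float64(0.084), np.float64(0.104))]
0.09 runs [(np.float64(-0.118), np.float64(0.08)), (np.float64(0.084), np.float64(0.104))]
0.18 runs [(np.float64(-0.148), np.float64(-0.126)), (np.float64(-0.122), np.float64(0.08)), (np.float64(0.084), np.float64(0.104))]
blocks [(np.float64(-0.148), 1), (np.float64(-0.146), 1), (np.float64(-0.144), 2), (np.float64(-0.142), 1), (np.float64(-0.14), 1), (np.float64(-0.138), 1), (np.float64(-0.136), 28), (np.float64(-0.134), 33), (np.float64(-0.132), 31), (np.float64(-0.13), 30), (np.float64(-0.128), 48), (np.float64(-0.126), 55), (np.float64(-0.002), 1), (np.float64(0.0), 7), (np.float64(0.002), 17), (np.float64(0.004), 27), (np.float64(0.006), 36), (np.float64(0.008), 46), (np.float64(0.01), 58), (np.float64(0.012), 164), (np.float64(0.014), 669), (np.float64(0.082), 48), (np.float64(0.084), 47), (np.float64(0.086), 47), (np.float64(0.088), 44), (np.float64(0.09), 47), (np.float64(0.092), 3), (np.float64(0.094), 1)]
[10 16 16 14  8 11 10  9  5  9 11 10  5 11  9  5  9  9  1  0  0  0  0  0
  0  0  1  6  7  9  8  8  5 11 10 11  8  5 10 10  9  4 11 10 17  9 16 20
 18  9]
[16 16 13  7 13  9  9  9  9  9  8  3  7  8  9  9  2  7  0  0  0  0  0  0
  0  0  0  8  8  8 10  7  9  9  9  9  9  9  8  7  4  7  9  9 11 22 19 12
 19 17]
```

{"op": "carry_out", "data": {
  "commands": [-1,1,3,0,0,0,0.12,-1,2,6,0,0,0,0.24,-1,3,9,0,0,0,0.36,-1,4,12,0,0,0,0.48,-1,5,15,0,0,0,0.6,-1,6,18,0,0,0,0.72,-1,7,21,0,0,0,0.84,-1,8,24,0,0,0,0.96,-1,9,27,0,0,0,1.08,-1,10,30,0,0,0,1.2,-1,11,33,0,0,0,1.32,-1,11,36,0,0,0,1.44]
}}

```text
time_s: 3.83
ee_pos: [0.5925, 0.2054, 0.4048]
eef_rot: [-3.141, -0.0, 1.182]
force: [0.6, 0.1, -1.2]
grip_width: 0.094
```

{"op": "carry_out", "data": {
  "commands": [-1,0,0,-3,0,0,0.12,-1,0,0,-5,0,0,0.24,-1,0,0,-5,0,0,0.36,-1,0,0,-5,0,0,0.4,-1,0,0,-5,0,0,0.4,-1,0,0,-5,0,0,0.4]
}}

```text
time_s: 4.33
ee_pos: [0.5917, 0.2064, 0.3556]
eef_rot: [3.141, -0.001, 1.581]
force: [0.7, 0.2, -0.1]
grip_width: 0.0941
```

```bash
python3 - <<'E'
from h import *
from scipy.optimize import least_squares
o=ctrl.get_obs(); print(o["time_s"],o["ee_pos"],o["eef_rot"],o["qpos"].round(2),o["force"])
i=viewer.camera_info("wrist"); p,d=viewer.camera("wrist"); np.savez("pics/w2.npz",p=p,d=d,**i); W=cloud(d,i)
a=p.copy()
for t in ("roller_mid","rest"):
    for r in nets.silhouettes("wrist",t):
        e=[int(v) for v in r["extent"]]; print(t,r["confidence"],e); cv2.rectangle(a,e[:2],e[2:],(0,255,0),1)
cv2.imwrite("pics/w2.png",a)
m=(abs(W[...,0]-.571)<.16)&(abs(W[...,1]-.205)<.045)&(W[...,2]>.05)&(W[...,2]<.08); m[330:]=0
P=W[m]
f=lambda q:np.hypot((P[:,1]-q[0])*np.cos(q[1])-(P[:,0]-.571)*np.sin(q[1]),P[:,2]-q[2])-.025
s=least_squares(f,[.205,0,.043],loss="soft_l1",f_scale=.001); print(s.x,len(P),np.std(f(s.x)))
q=s.x; t=(P[:,0]-.571)*np.cos(q[1])+(P[:,1]-q[0])*np.sin(q[1])
T=t[P[:,2]>.06]; print("along",T.min(),T.max(),np.percentile(T,[.5,99.5]))
E
```

```text
4.3333 [0.59174027 0.20643164 0.35556891] [ 3.14121229e+00 -6.04758594e-04  1.58126883e+00] [ 0.28  0.43  1.01  0.    1.7  -1.3 ] [ 0.7193639   0.17565586 -0.12023259]
roller_mid 0.58 [294, 62, 339, 262]
rest 0.74 [279, 75, 357, 250]
[ 0.20739955 -0.02433477  0.04334848] 6780 0.0012911156664377336
along -0.11155970548549178 0.09041530655276646 [-0.10982448  0.0873213 ]
```

View pics/w2.png

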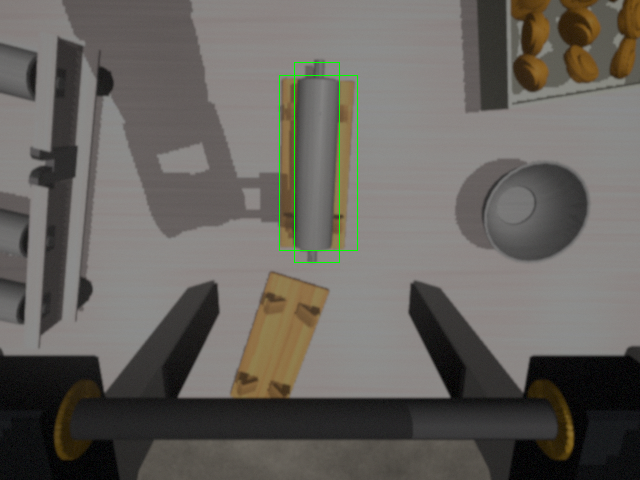

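Wrist picture: the roller is at (317,160) on its rest and fully visible, with its axle stubs at (319,66) and (312,256). The fit gives a 202 mm length and a 43 mm axle height, which match the sizes given. Going down to grasp.

{"op": "carry_out", "data": {
  "commands": [-1,-3.1,0.13,-3,0,0,-0.035,-1,-3.1,0.13,-7,0,0,-0.035,-1,-3.1,0.13,-11,0,0,-0.035,-1,-3.1,0.13,-15,0,0,-0.035,-1,-3.1,0.13,-19,0,0,-0.035,-1,-3.1,0.13,-23,0,0,-0.035,-1,-3.1,0.13,-26,0,0,-0.035,-1,-3.1,0.13,-29,0,0,-0.035,-1,-3.1,0.13,-31,0,0,-0.035,-1,-3.1,0.13,-32.5,0,0,-0.035,-1,-3.1,0.13,-33.1,0,0,-0.035,-1,-3.1,0.13,-33.1,0,0,-0.035],
  "force": 50
}}

```text
time_s: 5.48
ee_pos: [0.5606, 0.207, 0.0232]
eef_rot: [-3.14, 0.0, 1.545]
force: [-0.4, 0.3, -0.1]
grip_width: 0.0936
```

{"op": "carry_out", "data": {
  "commands": [1,0,0,0,0,0,0,1,0,0,0,0,0,0,1,0,0,0,0,0,0,1,0,0,0,0,0,0,1,0,0,0,0,0,0,1,0,0,0,0,0,0,1,0,0,0,0,0,0,1,0,0,0,0,0,0],
  "force": 50
}}

```text
time_s: 6.15
ee_pos: [0.5608, 0.2081, 0.0236]
eef_rot: [-3.141, -0.002, 1.545]
force: [-0.7, 7.7, 2.1]
grip_width: 0.0491
```

{"op": "carry_out", "data": {
  "commands": [1,0,0,0.5,0,0,0,1,0,0,1.5,0,0,0,1,0,0,3,0,0,0,1,0,0,5,0,0,0,1,0,0,8,0,0,0,1,0,0,11,0,0,0,1,0,0,14,0,0,0,1,0,0,17,0,0,0,1,0,0,20,0,0,0,1,0,0,22,0,0,0,1,0,0,22,0,0,0,1,0,0,22,0,0,0]
}}

```text
time_s: 7.15
ee_pos: [0.5607, 0.2079, 0.2438]
eef_rot: [-3.141, -0.002, 1.545]
force: [0.0, 0.6, -6.6]
grip_width: 0.0491
```

{"op": "carry_out", "data": {
  "commands": [1,0,-3,0,0,0,-0.11,1,0,-6,0,0,0,-0.22,1,0,-9,0,0,0,-0.33,1,0,-12,0,0,0,-0.44,1,0,-15,0,0,0,-0.55,1,0,-18,0,0,0,-0.66,1,0,-21,0,0,0,-0.77,1,-1,-24,0,0,0,-0.88,1,-1,-27,0,0,0,-0.99,1,-2,-30,0,0,0,-1.1,1,-2,-32,0,0,0,-1.21,1,-3,-34,0,0,0,-1.32]
}}

```text
time_s: 8.15
ee_pos: [0.53, -0.1334, 0.2412]
eef_rot: [-3.14, 0.001, 0.219]
force: [0.1, 1.0, -5.6]
grip_width: 0.0493
```

{"op": "carry_out", "data": {
  "commands": [1,0,-2,0,0,0,-0.11,1,0,-4,0,0,0,-0.22,1,0,-6,0,0,0,-0.33,1,0,-6.5,0,0,0,-0.44,1,0,-6.5,0,0,0,-0.459,1,0,-6.5,0,0,0,-0.459,1,0,-6.5,0,0,0,-0.459,1,0,-6.5,0,0,0,-0.459]
}}

```text
time_s: 8.82
ee_pos: [0.53, -0.1977, 0.2407]
eef_rot: [-3.139, 0.002, -0.237]
force: [0.6, 0.7, -5.7]
grip_width: 0.049
```

```bash
python3 - <<'E'
from h import *
o=ctrl.get_obs(); print(o["time_s"],o["ee_pos"],o["eef_rot"],o["force"],o["moment"])
ims=[]
for n in ("wrist","side","scene"):
    i=viewer.camera_info(n); p,d=viewer.camera(n); np.savez(f"pics/{n}3.npz",p=p,d=d,**i)
    R=nets.silhouettes(n,"roller_mid"); print(n,[(r["confidence"],r["extent"]) for r in R])
    ims.append(p)
cv2.imwrite("pics/c3.png",np.hstack([cv2.resize(ims[0],(400,300)),cv2.resize(ims[1][180:360,220:460],(400,300))]))
E
```

```text
8.8167 [ 0.52997032 -0.19765766  0.24068812] [-3.13939948e+00  2.24249915e-03 -2.36659147e-01] [ 0.55602952  0.71096704 -5.69106423] [-0.06112032  0.12734644  0.01466835]
wrist [(0.6, [248.5, 8.0, 379.7, 480.0])]
side [(0.66, [292.1, 208.7, 314.5, 261.8])]
scene [(0.17, [194.2, 175.3, 314.7, 288.6])]
```

View pics/c3.png

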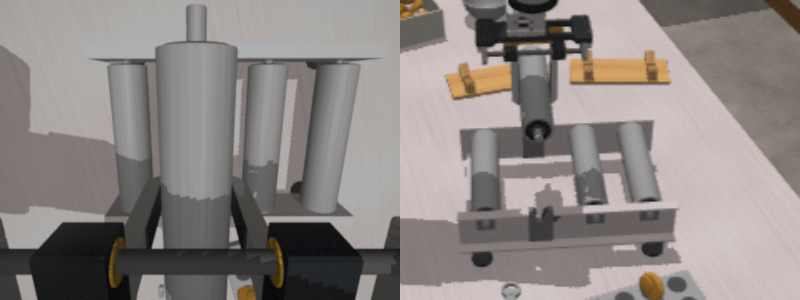

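The left half (wrist) shows the roller held squarely between its neighbours, with the axle stub at crop (196,20). The right half (side) shows it above the bay. Now I'll measure it against the neighbours in the same wrist view.

```bash
cat > fit.py <<'E'
from h import *
from scipy.optimize import least_squares
def track(W,vmax=330):
    V=W.copy(); V[vmax:]=9
    x0,y0,yaw,h=.5314,-.1993,-.2339,.085
    for _ in range(3):
        c,n=np.cos(yaw),np.sin(yaw); a=(V[...,0]-x0)*c+(V[...,1]-y0)*n; b=-(V[...,0]-x0)*n+(V[...,1]-y0)*c
        S=[(V[(abs(a-s)<.022)&(abs(b)<.098)&(V[...,2]>.09)&(V[...,2]<.118)],s) for s in (-.09,.09,.18)]
        f=lambda q:np.concatenate([np.hypot((P[:,0]-x0)*np.cos(q[1])+(P[:,1]-y0)*np.sin(q[1])-q[0]-s,P[:,2]-q[2])-.025 for P,s in S])
        r=least_squares(f,[0,yaw,h],loss="soft_l1",f_scale=.001); yaw=r.x[1]; h=r.x[2]; x0+=r.x[0]*np.cos(yaw); y0+=r.x[0]*np.sin(yaw)
    ends=[np.percentile(P@[-np.sin(yaw),np.cos(yaw),0],[.3,99.7]) for P,s in S]
    return x0,y0,yaw,h,[len(P) for P,s in S],np.std(r.fun)
def roller(P,c0,yaw):  # axis direction (-sin yaw,cos yaw,slope)
    def f(q):
        u=np.array([-np.sin(q[2]),np.cos(q[2]),q[3]]); u/=np.linalg.norm(u)
        e=P-(np.array(c0)+q[0]*np.array([np.cos(yaw),np.sin(yaw),0])+[0,0,q[1]]); return np.linalg.norm(np.cross(e,u),axis=1)-.025
    r=least_squares(f,[0,0,yaw,0],loss="soft_l1",f_scale=.001); return r.x,np.std(r.fun)
E
python3 - <<'E'
from fit import *
z=np.load("pics/wrist3.npz"); W=cloud(z["d"],z); tr=track(W,345); print("track",tr)
x0,y0,yaw=tr[:3]
V=W.copy(); V[300:]=9
c,n=np.cos(yaw),np.sin(yaw); a=(V[...,0]-x0)*c+(V[...,1]-y0)*n; b=-(V[...,0]-x0)*n+(V[...,1]-y0)*c
m=(abs(a)<.03)&(abs(b)<.16)&(V[...,2]>.245)&(V[...,2]<.30); P=V[m]
q,s=roller(P,[x0,y0,.26],yaw); print("roller dx,z,yaw,slope",q,s,len(P))
bb=b[m]; t=P[:,2]>.275; print("b range",np.percentile(bb[t],[0,1,99,100]))
# rails/tube y in this view: stub and rails
m2=(abs(a)<.005)&(V[...,2]>.24)&(b>.05); print("stub+tube b max",np.percentile(b[m2],[99,100]))
for s in (-.09,.09,.18):
    k=(abs(a-s)<.008)&(V[...,2]>.104)&(V[...,2]<.114)&(abs(b)<.14); h,e=np.histogram(b[k],np.arange(-.14,.141,.002)); g=np.where(h)[0]; print(s,[(e[r[0]].round(3),e[r[-1]+1].round(3)) for r in np.split(g,np.where(np.diff(g)>1)[0]+1)])
E
```

```text
track (np.float64(0.5313506130404722), np.float64(-0.1992882377382527), np.float64(-0.23382146996053527), np.float64(0.08536644614468979), [11276, 11565, 12252], np.float64(0.0006647697790269143))
roller dx,z,yaw,slope [-0.00146369  0.00109242 -0.2345437  -0.00931205] 0.004513017303544491 30816
b range [0.0155938  0.01973731 0.09996143 0.1016194 ]
stub+tube b max [0.12136719 0.12245777]
-0.09 [(np.float64(-0.062), np.float64(0.1)), (np.float64(0.106), np.float64(0.124))]
0.09 [(np.float64(-0.062), np.float64(0.1)), (np.float64(0.104), np.float64(0.126))]
0.18 [(np.float64(-0.062), np.float64(0.1)), (np.float64(0.104), np.float64(0.124))]
```

```bash
python3 - <<'E'
from fit import *
z=np.load("pics/wrist3.npz"); W=cloud(z["d"],z); x0,y0,yaw=.53135,-.19929,-.23382
c,n=np.cos(yaw),np.sin(yaw); a=(W[...,0]-x0)*c+(W[...,1]-y0)*n; b=-(W[...,0]-x0)*n+(W[...,1]-y0)*c
P=W[(abs(a)<.03)&(b>.025)&(b<.095)&(W[...,2]>.262)&(W[...,2]<.30)]
print(roller(P,[x0,y0,.26],yaw),len(P))
S=W[(abs(a)<.01)&(b>.104)&(b<.12)&(W[...,2]>.25)]; print("stub a",np.median((S[:,:2]-[x0,y0])@[c,n]),S[:,2].max()-.006)
E
```

```text
(array([-0.00160378,  0.00055826, -0.23663626,  0.00133219]), np.float64(0.0005245391007868706)) 24323
stub a -0.0011912395874098672 0.2625632458480634
```

{"op": "carry_out", "data": {
  "commands": [1,0.15,-0.03,-1,0,0,0.003,1,0.15,-0.03,-3,0,0,0.003,1,0.15,-0.03,-5,0,0,0.003,1,0.15,-0.03,-7,0,0,0.003,1,0.15,-0.03,-9,0,0,0.003,1,0.15,-0.03,-11,0,0,0.003,1,0.15,-0.03,-12.5,0,0,0.003,1,0.15,-0.03,-13.5,0,0,0.003,1,0.15,-0.03,-14,0,0,0.003,1,0.15,-0.03,-14,0,0,0.003,1,0.15,-0.03,-14,0,0,0.003],
  "force": 60
}}

```text
time_s: 10.03
ee_pos: [0.5319, -0.1986, 0.1018]
eef_rot: [-3.14, 0.001, -0.236]
force: [-0.9, 0.7, -5.4]
grip_width: 0.0492
```

```bash
cat > chk.py <<'E'
from fit import *
def chk():
    o=ctrl.get_obs(); print(o["time_s"],o["ee_pos"],o["eef_rot"],o["force"].round(2),o["moment"].round(3))
    i=viewer.camera_info("wrist"); p,d=viewer.camera("wrist"); W=cloud(d,i); tr=track(W,300); print("track",np.round(tr[:4],4),tr[4:])
    x0,y0,yaw=tr[:3]; zz=o["ee_pos"][2]+.0199
    c,n=np.cos(yaw),np.sin(yaw); a=(W[...,0]-x0)*c+(W[...,1]-y0)*n; b=-(W[...,0]-x0)*n+(W[...,1]-y0)*c
    P=W[(abs(a)<.027)&(b>.025)&(b<.095)&(W[...,2]>zz+.004)&(W[...,2]<zz+.04)]
    q,s=roller(P,[x0,y0,zz],yaw); h=zz+q[1]; print("dx %.4f z %.4f dyaw %.4f slope %.4f"%(q[0],h,q[2]-yaw,q[3]),"ends z %.4f %.4f"%(h+.109*q[3],h-.109*q[3]),"dz rel track %.4f"%(h-tr[3]),"s",s,len(P))
    t=b[(abs(a)<.01)&(W[...,2]>zz+.018)&(W[...,2]<zz+.03)&(b>0)]; print("tube end b",np.percentile(t,[99,100]))
    return p
E
python3 - <<'E'
from chk import *
cv2.imwrite("pics/w4.png",chk())
E
```

```text
10.0333 [ 0.53187756 -0.19863599  0.10175004] [-3.13977837e+00  5.69380569e-04 -2.36164586e-01] [-0.85  0.71 -5.41] [-0.12   0.096 -0.03 ]
track [ 0.5314 -0.1993 -0.2331  0.0854] ([20034, 20115, 589], np.float64(0.0006232307695927259))
dx 0.0004 z 0.1216 dyaw -0.0033 slope 0.0014 ends z 0.1217 0.1215 dz rel track 0.0362 s 0.0005245642130204914 24380
tube end b [0.09959182 0.10107237]
```

{"op": "carry_out", "data": {
  "commands": [1,-0.03,0,-0.3,0,0,0.004,1,-0.03,0,-0.6,0,0,0.004,1,-0.03,0,-0.9,0,0,0.004,1,-0.03,0,-1.2,0,0,0.004,1,-0.03,0,-1.4,0,0,0.004,1,-0.03,0,-1.5,0,0,0.004,1,-0.03,0,-1.6,0,0,0.004,1,-0.03,0,-1.7,0,0,0.004,1,-0.03,0,-1.7,0,0,0.004]
}}

```text
time_s: 10.83
ee_pos: [0.5317, -0.1987, 0.085]
eef_rot: [-3.14, 0.0, -0.232]
force: [-0.4, 0.0, -5.6]
grip_width: 0.0489
```

{"op": "carry_out", "data": {
  "commands": [1,0,0,-0.1,0,0,0,1,0,0,-0.2,0,0,0,1,0,0,-0.3,0,0,0,1,0,0,-0.4,0,0,0,1,0,0,-0.4,0,0,0]
}}

```text
time_s: 11.25
ee_pos: [0.5308, -0.1985, 0.0814]
eef_rot: [-3.14, 0.002, -0.232]
force: [-10.1, 2.1, 4.2]
grip_width: 0.049
```

{"op": "carry_out", "data": {
  "commands": [1,0,0,-0.05,0,0,0,1,0,0,-0.1,0,0,0,1,0,0,-0.15,0,0,0,1,0,0,-0.2,0,0,0,1,0,0,-0.2,0,0,0]
}}

```text
time_s: 11.67
ee_pos: [0.5303, -0.1985, 0.0799]
eef_rot: [-3.14, 0.003, -0.232]
force: [-8.7, 2.9, 4.8]
grip_width: 0.0492
```

{"op": "carry_out", "data": {
  "commands": [1,0,0,-0.05,0,0,0,1,0,0,-0.1,0,0,0,1,0,0,-0.15,0,0,0,1,0,0,-0.2,0,0,0,1,0,0,-0.25,0,0,0,1,0,0,-0.3,0,0,0,1,0,0,-0.3,0,0,0]
}}

```text
time_s: 12.25
ee_pos: [0.5303, -0.1986, 0.078]
eef_rot: [-3.14, 0.003, -0.232]
force: [-9.0, 2.5, 9.5]
grip_width: 0.0489
```

```bash
python3 - <<'E'
from chk import *
chk()
E
```

```text
12.25 [ 0.53027442 -0.19860903  0.07801136] [-3.14026292e+00  3.02516862e-03 -2.32366447e-01] [-8.97  2.54  9.46] [ 0.413  1.723 -0.172]Traceback (most recent call last):
  File "<stdin>", line 2, in <module>
  File "chk.py", line 4, in chk
    i=viewer.camera_info("wrist"); p,d=viewer.camera("wrist"); W=cloud(d,i); tr=track(W,300); print("track",np.round(tr[:4],4),tr[4:])
                                                                                ~~~~~^^^^^^^
  File "fit.py", line 11, in track
    ends=[np.percentile(P@[-np.sin(yaw),np.cos(yaw),0],[.3,99.7]) for P,s in S]
          ~~~~~~~~~~~~~^^^^^^^^^^^^^^^^^^^^^^^^^^^^^^^^^^^^^^^^^^
    return _quantile_unchecked(
        a, q, axis, out, overwrite_input, method, keepdims, weights)
    return _ureduce(a,
                    func=_quantile_ureduce_func,
    ...<5 lines>...
                    overwrite_input=overwrite_input,
                    method=method)
    r = func(a, **kwargs)
    result = _quantile(arr,
                       quantiles=q,
    ...<2 lines>...
                       out=out,
                       weights=wgt)
    slices_having_nans = np.isnan(arr[-1, ...])
                                  ~~~^^^^^^^^^
IndexError: index -1 is out of bounds for axis 0 with size 0
```

```bash
sed -i '/ends=\[/d' fit.py; python3 - <<'E'
from chk import *
chk()
E
```

```text
12.3 [ 0.5302476  -0.19858126  0.07795939] [-3.1401956   0.00314991 -0.23236928] [-8.78  2.38  9.89] [ 0.387  1.702 -0.193]
track [ 0.5313 -0.1993 -0.2339  0.0854] ([24113, 24201, 0], np.float64(0.0006213399036414715))
dx -0.0012 z 0.0979 dyaw -0.0003 slope 0.0028 ends z 0.0982 0.0976 dz rel track 0.0125 s 0.0005297182650365146 24466
tube end b [0.09935918 0.10072315]
```

{"op": "carry_out", "data": {
  "commands": [1,0,0,-0.05,0,0,0,1,0,0,-0.1,0,0,0,1,0,0,-0.15,0,0,0,1,0,0,-0.2,0,0,0,1,0,0,-0.25,0,0,0,1,0,0,-0.3,0,0,0,1,0,0,-0.35,0,0,0]
}}

```text
time_s: 12.93
ee_pos: [0.5302, -0.1987, 0.0759]
eef_rot: [-3.14, 0.003, -0.233]
force: [-10.9, 3.6, 14.1]
grip_width: 0.0488
```

```bash
python3 - <<'E'
from chk import *
chk()
E
```

```text
12.9333 [ 0.53024606 -0.19872628  0.07587017] [-3.14049657e+00  2.66550757e-03 -2.32531326e-01] [-10.86   3.65  14.11] [ 0.567  2.073 -0.139]
track [ 0.5313 -0.1993 -0.2341  0.0854] ([24596, 24650, 0], np.float64(0.0006252784623214185))
dx -0.0011 z 0.0958 dyaw 0.0004 slope 0.0020 ends z 0.0960 0.0956 dz rel track 0.0104 s 0.0005301167244781866 24494
tube end b [0.09910767 0.10064829]
```

{"op": "carry_out", "data": {
  "commands": [1,0,0,-0.1,0,0,0,1,0,0,-0.15,0,0,0,1,0,0,-0.2,0,0,0,1,0,0,-0.25,0,0,0,1,0,0,-0.3,0,0,0,1,0,0,-0.35,0,0,0,1,0,0,-0.4,0,0,0,1,0,0,-0.45,0,0,0,1,0,0,-0.5,0,0,0]
}}

```text
time_s: 13.73
ee_pos: [0.5302, -0.1989, 0.0725]
eef_rot: [-3.141, 0.002, -0.233]
force: [-12.2, 4.0, 16.0]
grip_width: 0.0494
```

```bash
python3 - <<'E'
from chk import *
chk()
E
```

```text
13.7333 [ 0.53021274 -0.19891534  0.07245303] [-3.14082698e+00  2.21649708e-03 -2.32733483e-01] [-12.23   4.04  15.98] [ 0.595  2.348 -0.148]
track [ 0.5313 -0.1993 -0.2337  0.0854] ([25374, 25460, 0], np.float64(0.0006262885342513903))
dx -0.0011 z 0.0924 dyaw 0.0002 slope 0.0017 ends z 0.0926 0.0922 dz rel track 0.0070 s 0.000527115257282488 24536
tube end b [0.098946   0.10043744]
```

{"op": "carry_out", "data": {
  "commands": [1,0,0,-0.15,0,0,0,1,0,0,-0.2,0,0,0,1,0,0,-0.25,0,0,0,1,0,0,-0.3,0,0,0,1,0,0,-0.35,0,0,0,1,0,0,-0.4,0,0,0,1,0,0,-0.45,0,0,0,1,0,0,-0.5,0,0,0,1,0,0,-0.55,0,0,0]
}}

```text
time_s: 14.53
ee_pos: [0.5301, -0.199, 0.0682]
eef_rot: [-3.141, 0.002, -0.233]
force: [-11.1, 2.6, 15.2]
grip_width: 0.0491
```

```bash
python3 - <<'E'
from chk import *
chk()
E
```

```text
14.5333 [ 0.53014766 -0.19900237  0.06821883] [-3.14091923e+00  1.98315974e-03 -2.32931640e-01] [-11.14   2.65  15.24] [ 0.851  2.021 -0.059]
track [ 0.5313 -0.1993 -0.2339  0.0854] ([26393, 26444, 0], np.float64(0.0006295682345707944))
dx -0.0012 z 0.0882 dyaw 0.0000 slope 0.0261 ends z 0.0910 0.0854 dz rel track 0.0028 s 0.0005260216055773937 24968
tube end b [0.09854128 0.09978793]
```

The wrist fit shows the -y end home (85.4 mm) and the +y end still about 5.6 mm high. I'll press on gently with a small tilt towards +y.

{"op": "carry_out", "data": {
  "commands": [1,0,0,-0.1,-0.005,0.001,0,1,0,0,-0.15,-0.01,0.002,0,1,0,0,-0.2,-0.015,0.003,0,1,0,0,-0.22,-0.02,0.005,0,1,0,0,-0.25,-0.025,0.006,0]
}}

```text
time_s: 15.0
ee_pos: [0.53, -0.1993, 0.0667]
eef_rot: [3.116, 0.002, -0.233]
force: [-10.5, -1.5, 8.5]
grip_width: 0.0492
```

```bash
python3 - <<'E'
from chk import *
chk()
E
```

```text
15.0 [ 0.5300327  -0.19933449  0.06665844] [ 3.11580053e+00  1.87770079e-03 -2.33219896e-01] [-10.53  -1.52   8.45] [ 0.123  1.737 -0.099]
track [ 0.5314 -0.1993 -0.2337  0.0854] ([26761, 26938, 0], np.float64(0.0006283035744765574))
dx -0.0012 z 0.0866 dyaw 0.0001 slope 0.0120 ends z 0.0879 0.0853 dz rel track 0.0011 s 0.0005275028244664935 25010
tube end b [0.09953263 0.11195195]
```

{"op": "carry_out", "data": {
  "commands": [1,0,0,-0.08,-0.005,0.001,0,1,0,0,-0.12,-0.01,0.002,0,1,0,0,-0.15,-0.014,0.003,0,1,0,0,-0.18,-0.018,0.004,0,1,0,0,-0.2,-0.02,0.005,0]
}}

```text
time_s: 15.47
ee_pos: [0.5299, -0.1998, 0.0656]
eef_rot: [3.094, 0.002, -0.234]
force: [-9.0, -2.1, 8.6]
grip_width: 0.0489
```

```bash
python3 - <<'E'
from chk import *
chk()
E
```

```text
15.4667 [ 0.52993779 -0.19983266  0.06559925] [ 3.09377272e+00  1.72627451e-03 -2.33512151e-01] [-8.97 -2.08  8.65] [ 0.036  1.671 -0.116]
track [ 0.5314 -0.1993 -0.2337  0.0854] ([26797, 27117, 0], np.float64(0.0006284792311599234))
dx -0.0012 z 0.0855 dyaw 0.0001 slope 0.0021 ends z 0.0857 0.0852 dz rel track 0.0000 s 0.0005226338961542572 25124
tube end b [0.10514518 0.11241724]
```

{"op": "carry_out", "data": {
  "commands": [1,0,0,-0.06,-0.002,0,0,1,0,0,-0.1,-0.004,0.001,0,1,0,0,-0.13,-0.006,0.001,0,1,0,0,-0.15,-0.006,0.001,0]
}}

```text
time_s: 15.85
ee_pos: [0.5299, -0.2001, 0.0653]
eef_rot: [3.087, 0.001, -0.234]
force: [-12.0, 2.8, 15.0]
grip_width: 0.0492
```

```bash
python3 - <<'E'
from chk import *
chk()
E
```

```text
15.85 [ 0.52987534 -0.20005371  0.06530662] [ 3.08713227e+00  1.14786144e-03 -2.33779486e-01] [-11.96   2.8   15.04] [ 0.49   2.035 -0.168]
track [ 0.5314 -0.1993 -0.2336  0.0854] ([26796, 27158, 0], np.float64(0.0006364266582034216))
dx -0.0012 z 0.0853 dyaw -0.0004 slope 0.0004 ends z 0.0853 0.0852 dz rel track -0.0002 s 0.0005184075509721567 25214
tube end b [0.10680969 0.11265197]
```

{"op": "carry_out", "data": {
  "commands": [1,0,0,-0.1,0,0,0,1,0,0,-0.15,0,0,0,1,0,0,-0.2,0,0,0,1,0,0,-0.2,0,0,0]
}}

```text
time_s: 16.23
ee_pos: [0.5299, -0.2001, 0.0652]
eef_rot: [3.087, 0.001, -0.234]
force: [-13.8, 5.0, 18.5]
grip_width: 0.0489
```

{"op": "carry_out", "data": {
  "commands": [1,0.05,0,0,0,0,0,1,0.1,0,0,0,0,0,-0.5,0.1,0,0,0,0,0,-0.5,0.1,0,0,0,0,0,-0.5,0.1,0,0,0,0,0,-0.5,0.1,0,0,0,0,0,-0.5,0.1,0,0,0,0,0,-0.5,0.1,0,0,0,0,0]
}}

```text
time_s: 16.9
ee_pos: [0.5311, -0.2001, 0.0653]
eef_rot: [3.087, 0.0, -0.234]
force: [-0.4, 0.5, -0.8]
grip_width: 0.0705
```

```bash
python3 - <<'E'
from chk import *
chk(); print(ctrl.get_obs()["grip_width"])
E
```

```text
16.9 [ 0.53107086 -0.20014865  0.06531161] [ 3.08709330e+00  2.27124751e-04 -2.34047388e-01] [-0.36  0.53 -0.8 ] [-0.066  0.087  0.031]
track [ 0.5313 -0.1993 -0.234   0.0854] ([26473, 27151, 0], np.float64(0.0006344601049312274))
dx -0.0013 z 0.0853 dyaw -0.0001 slope 0.0006 ends z 0.0853 0.0852 dz rel track -0.0001 s 0.0005238712977752016 25181
tube end b [0.1066986  0.11254616]
0.07052722048851652
```

The roller stayed home and nothing touches it. Retracting straight up.

{"op": "carry_out", "data": {
  "commands": [-0.5,0,0,1,0,0,0,-0.5,0,0,3,0,0,0,-0.5,0,0,6,0,0,0,-0.5,0,0,9,0,0,0,-0.5,0,0,12,0,0,0,-0.5,0,0,15,0,0,0,-0.5,0,0,18,0,0,0,-0.5,0,0,21,0.05,-0.01,0,-0.5,0,0,24,0.05,-0.01,0,-0.5,0,0,27,0.05,-0.01,0,-0.5,-5,0,30,0.05,-0.01,0,-0.5,-5,0,30,0.05,-0.01,0]
}}

```text
time_s: 17.95
ee_pos: [0.4796, -0.2001, 0.3692]
eef_rot: [3.137, -0.002, -0.234]
force: [-0.0, -0.3, 1.6]
grip_width: 0.0707
```

```bash
python3 - <<'E'
from fit import *
o=ctrl.get_obs(); print(o["time_s"],o["ee_pos"],o["force"])
i=viewer.camera_info("wrist"); p,d=viewer.camera("wrist"); W=cloud(d,i); tr=track(W,340); print(tr)
x0,y0,yaw=tr[:3]; c,n=np.cos(yaw),np.sin(yaw); a=(W[...,0]-x0)*c+(W[...,1]-y0)*n; b=-(W[...,0]-x0)*n+(W[...,1]-y0)*c
m=(abs(a)<.022)&(abs(b)<.098)&(W[...,2]>.09)&(W[...,2]<.118); q,s=roller(W[m],[x0,y0,.085],yaw); print(q,s,"ends z",.085+q[1]+.109*q[3],.085+q[1]-.109*q[3])
k=(abs(a)<.008)&(W[...,2]>.104)&(W[...,2]<.114)&(abs(b)<.14); h,e=np.histogram(b[k],np.arange(-.14,.141,.001)); g=np.where(h)[0]; print([(e[r[0]].round(3),e[r[-1]+1].round(3)) for r in np.split(g,np.where(np.diff(g)>1)[0]+1)])
cv2.imwrite("pics/w9.png",p)
E
```

```text
17.95 [ 0.47955108 -0.20014833  0.36919827] [-0.0259853  -0.25954716  1.60385673]
(np.float64(0.5313466090243923), np.float64(-0.1992872835440233), np.float64(-0.2338166260816267), np.float64(0.08532923942044322), [6728, 6703, 6696], np.float64(0.0007703347567723945))
[-1.32539622e-03  1.89649364e-04 -2.33800931e-01  6.42522076e-04] 0.0007351970868447748 ends z 0.08525968426981652 0.08511961445729267
[(np.float64(-0.1), np.float64(0.101)), (np.float64(0.103), np.float64(0.104))]
```

View pics/w9.png

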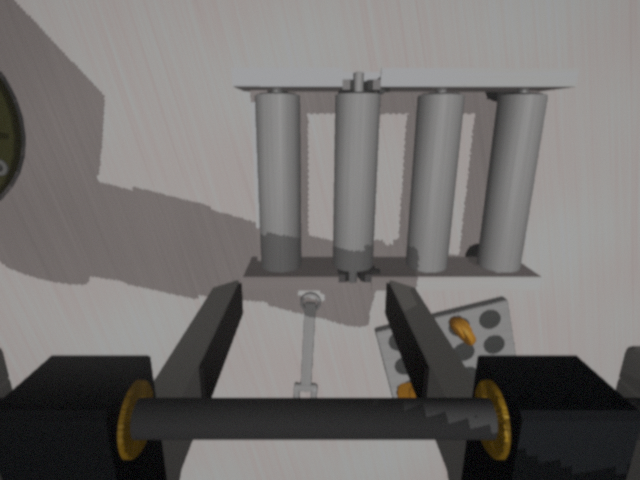

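The picture shows the roller in the bay at (357,180), level with its neighbours, with its axle ends in the slots at (359,82) and (355,274). The spanner and tray are where they were. Handing in.

```bash
python3 -c "
from station import ticket; print(ticket.hand_in())"
```

```text
the job is handed in; nothing more can be done
None
```

I fitted the roller into the empty bay, pressed both ends home, let go and handed the job in at about 18 s of the 64 s. No verdict is reported on hand-in.

- **Pressing:** The -y end reached its floor first while the +y end was still about 5.6 mm high. I finished the +y end with a small tool tilt. A last press command of 2 mm moved the roller only 0.1 mm, so it was on a hard stop. The highest upward force I read at the tool was 18.5 N, about 24 N over both ends with the roller's weight added. The force on each slot floor was not measured separately.
- **Last checks, after backing away:**

| Check | Measured | Allowed |
|---|---|---|
| Axle end heights | 85.3 and 85.1 mm | 81 to 86.5 mm |
| Offset along the track | -1.3 mm | within ±4 mm |
| Offset across the track | about 0.5 mm | within ±8 mm |

- **Touching:** The arm is clear of everything, with the tool force near zero.
- **Other things on the bench:** The spanner and tray looked undisturbed in the last picture. I did not look at the tub and bowl again, but the arm went nowhere near them after the grasp.

No check failed or disagreed. The offset along the track is the axle resting against the slot's -x wall, where the sprung jaw pushes it.

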